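# Set the strip cutter's mitre fence and length stop

## Task

Set up the strip cutter for the longer mitred frame pieces. The fence is locked square: pull up the plunger's T-handle and twist it a quarter turn so that it stays out by itself, swing the fence towards the front to the 45-degree index hole (the last of the three, just before the end of its swing), and twist the T-handle back so that the pin drops fully home and locks the fence there. Also lift the tab of the length stop out of its notch, shift the stop to the next notch towards the free end of the fence and let the tab drop fully in, leaving the strip, pencil and eraser on the board and the pots, pens and twine beside it where they are.

Things in the scene. Friction and masses are not known exactly. Their poses are not given: they have to be found in the camera images.
- pivot (a point): Centre of the fence's pivot bolt (18 mm head) on the strip cutter's grey board (300 x 380 x 18 mm, fixed on the desk at any place and yaw). The point lies on the upright swing axis, 18 mm above the desk. Axes: x to the board's rear, y to its left, along the squared fence. A latched blade lever (top 54 mm above the desk) runs along x, 50 mm to the right of it; leave it.
- fence (a joint): Swing of the fence, rad: 0 = square (start), growing as its free end swings counter-clockwise from above, to the front. Index holes at 0, 0.393 and 0.785 (45 deg); end stop 0.83. The pin finds a hole within about 0.04 and then leaves 0.014 of play. Unlocked, it turns with 0.25 N m of friction and stays where left. Aluminium bar 12 mm thick, 200 mm long; top (notched rack) 54 mm above the desk.
- fence_knob (a point): Centre of the upright round black knob on the fence's free end: 22 mm across, from 54 to 93 mm above the desk, this point 74 mm above the desk and 200 mm from the pivot axis. Take it from above, or push it, to swing the fence; it moves with the fence and does not turn on it.
- plunger (a joint): Lift of the plunger, m: 0 = pin fully home, greatest 0.014; its spring pushes down with 8 to 11.5 N. The T-handle turns only when lifted 0.010 or more; a quarter turn either way and let down, it rests in a shallow notch at about 0.008, the pin clear of the plate. To relock: lift to 0.011 or more, twist back to 0, let down. Pin standing on the plate beside a hole: about 0.006.
- tee (a joint): Twist of the T-handle, rad, counter-clockwise from above: 0 = locked (start, within 0.15), cross pin in line with the collar's slot; about +1.57 or -1.57 = the two rest notches; end stops at +-1.65. It turns almost freely when lifted.
- tee_grip (a point): Centre of the plunger's black T-handle: bar 46 mm long (local x), 12 mm wide (local y, grip across it), 18 mm tall; 81 mm above the desk when home, rising with the plunger. It stands upright in a dark steel bracket fixed to the board behind the fence, 75 mm from the pivot, over the fence's index plate. Steel collar under it: top 56 mm, 26 mm wide; bracket top 44 mm above the desk.
- stop (a joint): Position of the length stop's dark steel saddle along the fence, m: 0 = the notch it starts in (100 mm from the pivot axis), growing towards the fence's free end. Notches at -0.020, 0, 0.020, 0.040 and 0.060, 9 mm wide; the tab's rounded nose is 6 mm and finds a notch when within about 3 mm. Friction along the fence 1.2 N.
- tab (a joint): Lift of the stop's tab, m: 0 = fully down, locking the saddle in a notch; lift it by 0.010 or more to pass the rack's teeth; greatest 0.018. A light spring (2 to 3 N) and its weight push it down when let go; standing on a tooth it reads about 0.009.
- tab_grip (a point): Centre of the black grip of the stop's tab, upright on top of the saddle: 10 mm thick along the fence (local y), 24 mm across it (local x), 36 mm tall; this point 83 mm above the desk with the tab down. Local y points along the fence to its free end. The saddle's top is 62 mm above the desk.
- strip: Pine strip, 20 x 150 x 10 mm, lying on the board behind the fence; origin at the centre of its underside. Leave it.
- pencil: Flat yellow pencil, 11 x 171 x 7 mm, lying on the board behind the fence; origin at the centre of its underside. Leave it.
- twine: Cone of twine, 80 mm across, 88 mm tall, on the desk; origin at the centre of its underside. Leave it.
- pen_tube: Cardboard tube of brush pens, 48 mm across, about 115 mm tall, on the desk; origin at the centre of its underside. Leave it.
- ink: Ink pot with white lid, 52 mm across, 62 mm tall, on the desk; origin at the centre of its underside. Leave it.
- paint: Paint pot with white lid, 44 mm across, 70 mm tall, on the desk; origin at the centre of its underside. Leave it.
- eraser: White eraser, 48 x 22 x 13 mm, lying on the board's front right corner; origin at the centre of its underside. Leave it.

How it is judged (in metres and radians):
On the way, in this order (a step that is already met when the one before it is completed fails the run):
1. the plunger stays out by itself, the gripper touching nothing, the fence still square (value of joint plunger above 0.0065 m and contact force between the fingers and anything else below 0.2 N and value of joint fence below 0.2 rad), for 0.2 s.
2. the fence is swung past the middle hole with the plunger still out (value of joint fence above 0.5 rad and value of joint plunger above 0.0065 m), for 0.05 s.
At the end, for the whole second after the job is handed in: The plunger is home (lift under 2 mm) with the fence locked at 45 degrees (0.755 to 0.815 rad) and still; the length stop stands one notch (16 to 24 mm) further towards the free end with its tab fully down (lift under 2 mm) (value of joint each of plunger, tab below 0.002 m and value of joint fence between 0.755 and 0.815 rad and value of joint stop between 0.016 and 0.024 m and velocity of joint fence between -0.02 and 0.02 rad/s); the robot touches nothing.
It fails at once if the wood strip, the pencil or the eraser on the board is shifted by more than 20 mm (distance of any of strip, pencil, eraser from where it was at the start of the episode above 0.02 m).
It fails at once if the twine, pen tube, ink or paint pot is shifted by more than 20 mm (distance of any of twine, pen_tube, ink, paint from where it was at the start of the episode above 0.02 m).
It also fails if it takes over 72 s, if anything falls off the work surface, if the arm or the gripper's body presses on something with over 40 N, if the wrist force passes 120 N, or if a joint passes its speed limit or range.

## Robot

A 7-joint arm with a two-finger parallel gripper is mounted at the origin on the work surface. World frame = base frame: x ahead of the robot, y to its left, z up, the work surface at z = 0. Lengths are in m, angles in degrees, forces in N, time in s.
With the tool pointing down it reaches from about 0.35 to 0.9 m from the base axis. Payload 8.1 kg.
Tool frame: the origin (TCP) lies on the mounting face of the last link; the fingertips stand 173 mm ahead of it and the grasp point (between the pads) lies 155 mm ahead of it; z points along the fingers, y is the line along which they close (so a half turn about z gives the same grasp; the last joint's range is limited). The gripper opens to 85 mm and grips with 20 to 120 N. Pads are 22 mm wide; open, the fingers measure 114 mm over their backs; the gripper's body (76 mm by 85 mm) begins 54 mm behind the grasp point. The pads swing forward as they close: fully open they stand 13 mm farther back than shut.
Start: joints at [67.403, 24.895, 1.432, 90.138, -0.665, 64.973, -4.303], TCP at [0.18, -0.599, 0.405] pointing down, gripper open.
Joint ranges: [-149.89, 149.89], [-25.12, 119.58], [-72.63, 75.52], [4.76, 147.25], [-75.54, 255.54], [6.69, 114.76], [-157.13, 157.13]. Speed limits (degrees/s): [127.2, 127.2, 172.46, 172.46, 180, 180, 180].

## Interface

Orientations are given as [roll, pitch, yaw] about the fixed x, y, z axes, in that order (R = Rz(yaw) Ry(pitch) Rx(roll)).
In Python, from cell import telemetry, cams, workorder gives the robot as it stands. The module is installed in compiled form; this text tells all that it offers.
- The arm moves only by the tool play_rows, never from a script. Its argument "rows" is a list of rows, each a list of 7 numbers: the turn, a rotation vector about the tool's x, y, z in degrees, then the shift along the tool's x, y, z in mm, then the opening, from 0 (shut) to 1 (fully open). A call has 1 to 12 rows; each row shifts and turns the commanded pose from where the row before left it, along the tool's axes as they then stand; what a row does not reach is not made up. A row lasts 1/10 s, in which the tool goes at most 50 mm and 8.59 degrees, less where a joint would pass 70% of its speed; a pose out of reach is approached as far as the arm can. A call with a gripper value outside its range is refused whole. The fingers move at their own pace and stop on an object; the grip force is fixed at half the most. Time passes only in rows, so rows that do not move let the fingers close. It gives the time, the measured TCP pose, the force, the opening and the grip force at its end, in the units of the state.
- telemetry.sense(): the state, without advancing time (a new reading comes with each control period).
- cams.read_camera(name): name is "side" or "top" or "wrist"; returns (picture, depth): 420x560x3 uint8, red, green, blue; 420x560 float32, m along the optical axis (not along the pixel's ray), 0 where there is no reading.
- cams.calibration(name): a dict with "camera_matrix" (3x3 intrinsics, pixels), "dist_coeffs" ([k1, k2, p1, p2, k3] as OpenCV has them; the pictures are not rectified), "eye" and "rotation" of the camera in the world; the wrist camera has in their place "tool_from_camera" (4x4, takes a point from camera to tool coordinates, whose origin is the TCP and whose axes are the flange's). Camera axes: x right, y up, looking along -z (the intrinsics and any distortion apply to the point x, -y, -z); pixel columns grow to the right and rows downward; lengths in m; the calibration is good to about 2 mm. A picture is of the moment at which its call begins: read the wrist's pose just before it. calibration takes no time and is no camera call.
- workorder.close_job(): hands the job in; it is judged then, once.
The state is a dict: "clock": time; "qpos": joint angles; "qd": joint speeds; "effort": joint torques, N m; "ee_pos": TCP position; "ee_rot": TCP orientation; "wrist_force": force on the tool from outside, world axes, zero at the start; "moment": the same for the moment, N m; "gripper_width": finger opening in m; "finger_force": force on a finger pad.
Only numpy, scipy, OpenCV 4.12 (cv2) and the standard library are available. Lean on these libraries where they do the work, as an engineer would, in place of code of your own. Each camera call takes 0.05 s, during which the arm holds its last target. There are 200 camera calls.

## Working session

There is one attempt and no reset: what is moved stays moved. The work goes in short steps, Python scripts to look and compute and a tool call to move; the robot and the scene stay as the last step left them, time stands still between calls to the robot, and variables do not carry over. Pictures are saved under pics/ and viewed, at most 10 in all, crops included, and the job is handed in when it is done.

Besides the shell and the picture viewer there is one more tool, called after "Emit:" by a JSON object that holds its "fn" and its "kwargs". play_rows: Moves the arm, as the interface text tells. Its arguments: {"type":"object","properties":{"rows":{"type":"array"}},"required":["rows"]}

```bash
mkdir -p pics
cat > h.py <<'E'
import numpy as np, cv2
from scipy.spatial.transform import Rotation as R
from cell import telemetry, cams, workorder
def Rt(s): return R.from_euler('xyz',s['ee_rot'],degrees=True).as_matrix()
def shot(name):
    s=telemetry.sense(); c=cams.calibration(name); im,d=cams.read_camera(name)
    K=np.array(c['camera_matrix']);D=np.array(c['dist_coeffs'])
    if name=='wrist':
        T=np.array(c['tool_from_camera']); Rw=Rt(s)@T[:3,:3]; e=Rt(s)@T[:3,3]+np.array(s['ee_pos'])
    else: Rw=np.array(c['rotation']);e=np.array(c['eye'])
    return im,d,K,D,Rw,e
def cloud(name):
    im,d,K,D,Rw,e=shot(name)
    v,u=np.mgrid[0:420,0:560]
    n=cv2.undistortPoints(np.stack([u,v],-1).reshape(-1,1,2).astype(np.float64),K,D).reshape(420,560,2)
    P=np.stack([n[...,0]*d,-n[...,1]*d,-d],-1)@Rw.T+e
    P[d==0]=np.nan
    return im,P
def save(n,im): cv2.imwrite('pics/'+n,im[...,::-1])
E
python3 - <<'E'
from h import *
print(telemetry.sense())
for n in ['top','side']:
    im,P=cloud(n); np.savez(n+'.npz',im=im,P=P); save(n+'0.png',im); print(n,cams.calibration(n))
E
```

```text
{'clock': 0.0, 'qpos': array([67.40338786, 24.93792729,  1.42992   , 90.18797525, -0.66532282,
       64.97211005, -4.30366994]), 'qd': array([-0.012312  , -0.0200241 ,  0.01070149,  0.09349292, -0.01764446,
        0.01491009,  0.00070678]), 'effort': array([-1.07984539e-03, -6.70467710e+01,  1.02412205e+00, -3.16218781e+01,
        1.54463860e-02,  1.22012990e-02,  1.47206219e-05]), 'ee_pos': array([ 0.1797067 , -0.598379  ,  0.40391715]), 'ee_rot': array([-1.79910583e+02,  7.17837831e-03,  1.67138730e+01]), 'wrist_force': array([-0.59245282,  0.52859657, -0.84550143]), 'moment': array([ 0.01773034, -0.06966615,  0.02741117]), 'finger_force': 0.0, 'gripper_width': 0.08503634423775046}Traceback (most recent call last):
  File "<stdin>", line 4, in <module>
  File "h.py", line 16, in cloud
    P=np.stack([n[...,0]*d,-n[...,1]*d,-d],-1)@Rw.T+e
      ~~~~~~~~~~~~~~~~~~~~~~~~~~~~~~~~~~~~~~~~~~~~~^~
ValueError: operands could not be broadcast together with shapes (420,560) (3,)
```

```bash
python3 - <<'E'
from h import *
for n in ['top','side','wrist']: print(n,cams.calibration(n))
E
sed -i "s/Rw=np.array(c\['rotation'\]);/Rw=np.array(c['rotation']); Rw=Rw if Rw.shape==(3,3) else R.from_euler('xyz',Rw,degrees=True).as_matrix();/" h.py
python3 - <<'E'
from h import *
for n in ['top','side']:
    im,P=cloud(n); np.savez(n+'.npz',im=im,P=P); save(n+'0.png',im)
E
```

```text
top {'camera_matrix': array([[418.09174087,   0.        , 278.61339823],
       [  0.        , 418.09174087, 212.59865025],
       [  0.        ,   0.        ,   1.        ]]), 'dist_coeffs': array([-0.04591504,  0.        ,  0.        ,  0.        ,  0.        ]), 'eye': array([0.46725302, 0.01598777, 1.19554584]), 'rotation': array([  5.66970784,  -0.76457987, -91.3983563 ])}
side {'camera_matrix': array([[404.35460863,   0.        , 278.32062619],
       [  0.        , 404.35460863, 208.49486065],
       [  0.        ,   0.        ,   1.        ]]), 'dist_coeffs': array([-0.01457401,  0.        ,  0.        ,  0.        ,  0.        ]), 'eye': array([0.0834044 , 0.51890258, 0.84721821]), 'rotation': array([  43.55924185,    0.46749947, -136.44413992])}
wrist {'camera_matrix': array([[376.00950411,   0.        , 273.06341763],
       [  0.        , 376.00950411, 207.89145482],
       [  0.        ,   0.        ,   1.        ]]), 'dist_coeffs': array([-0.0988779,  0.       ,  0.       ,  0.       ,  0.       ]), 'tool_from_camera': array([[ 2.69234768e-05,  9.63093981e-01,  2.69165346e-01,
         6.86483329e-02],
       [ 9.99999998e-01, -1.21779946e-05, -5.64520052e-05,
        -2.31378482e-04],
       [-5.10906922e-05,  2.69165347e-01, -9.63093980e-01,
         3.08783379e-02],
       [ 0.00000000e+00,  0.00000000e+00,  0.00000000e+00,
         1.00000000e+00]])}
```

View pics/top0.png

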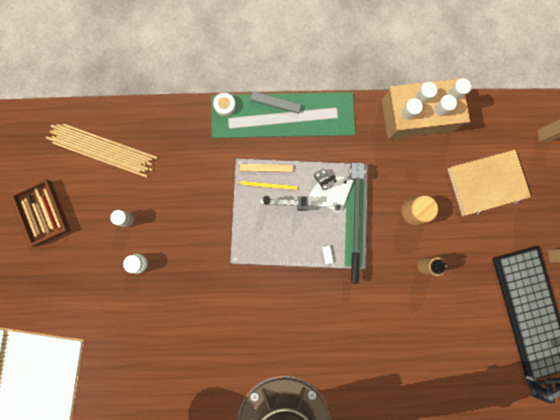

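Run:
```python
from h import *
z=np.load('top.npz');im,P=z['im'],z['P']
c=cv2.resize(im[150:280,225:375],None,fx=4.5,fy=4.5,interpolation=cv2.INTER_CUBIC);save('crop.png',c)
Z=P[...,2]
import sys
np.set_printoptions(linewidth=250)
print((Z[165:215,250:350]*1000)[::2,::3].round().astype(int))
from scipy import ndimage
for lo,hi,reg in [(.065,.13,(slice(165,225),slice(250,350)))]:
    m=np.zeros(Z.shape,bool);m[reg]=(Z[reg]>lo)&(Z[reg]<hi)
    l,n=ndimage.label(m)
    for i in range(1,n+1):
        k=l==i
        if k.sum()>3:
            q=P[k];v,u=np.nonzero(k)
            w,V=np.linalg.eigh(np.cov(q[:,:2].T)) 
            print(k.sum(),u.mean(),v.mean(),np.median(q,0).round(4),q.min(0).round(4),q.max(0).round(4),np.degrees(np.arctan2(V[1,1],V[0,1])))
```

```text
[[                  29                   32                   25                   27                   28                   32                   29                   33                   30                   27                   29
  -9223372036854775808                   31                   31                   28                   20                   17                   16                   12                   17                   21                   21
                    17                   18                   27                   14                   18                   20                   23                   22                   21                   19                   18
                    17]
 [                  29                   30                   27                   29                   28                   28                   28                   28                   31                   29                   28
                    27                   29                   29                   28                   20                   18                 
[... 16709 characters left out ...]
      20
                    23                   18                   23                   19                   24                   18                   16                   20                   15                   16                   14
                    21]]
81 327.1111111111111 180.06172839506172 [ 0.6617 -0.1334  0.0894] [ 0.6478 -0.1556  0.0653] [ 0.6753 -0.1142  0.0964] 119.59125721016088
55 266.0 199.5818181818182 [0.6125 0.0312 0.092 ] [0.6028 0.0207 0.0697] [0.622  0.042  0.0993] 174.8369508043305
45 302.9555555555556 200.6 [ 0.6069 -0.0665  0.0995] [ 0.5961 -0.0721  0.0721] [ 0.6184 -0.0619  0.1042] 177.2759046637896<stdin>:7: RuntimeWarning: invalid value encountered in cast
```

View pics/crop.png

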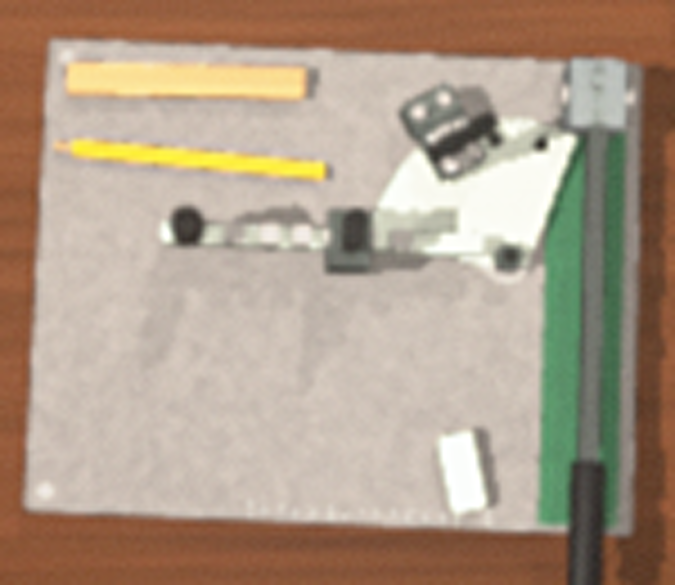

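Emit:
{"fn": "play_rows", "kwargs": {"rows": [[0,0,0,42,-25.4,0,0.5],[0,0,0,42,-25.4,0,0.5],[0,0,0,42,-25.4,0,0.5],[0,0,0,42,-25.4,0,0.5],[0,0,0,42,-25.4,0,0.5],[0,0,0,42,-25.4,0,0.5],[0,0,0,42,-25.4,0,0.5],[0,0,0,42,-25.4,0,0.5],[0,0,0,42,-25.4,0,0.5],[0,0,0,42,-25.4,0,0.5],[0,0,0,42,-25.4,0,0.5],[0,0,0,42,-25.4,0,0.5]]}}

```text
clock: 1.35
ee_pos: [0.5758, -0.1601, 0.4046]
ee_rot: [180.0, 0.0, 16.7]
wrist_force: [0.4, 0.3, -0.9]
gripper_width: 0.0428
finger_force: 0.0
```

Emit:
{"fn": "play_rows", "kwargs": {"rows": [[0,0,0,42,-25.4,0,0.5],[0,0,0,42,-25.4,0,0.5],[0,0,-8.5,0,0,0,0.5],[0,0,-8.5,0,0,0,0.5],[0,0,-8.5,0,0,0,0.5],[0,0,-8.5,0,0,0,0.5],[0,0,-8.5,0,0,0,0.5],[0,0,-8.5,0,0,0,0.5],[0,0,-8.5,0,0,0,0.5],[0,0,-8.5,0,0,0,0.5],[0,0,-8.5,0,0,0,0.5],[0,0,-8.5,0,0,0,0.5]]}}

```text
clock: 2.55
ee_pos: [0.6406, -0.0891, 0.4043]
ee_rot: [-180.0, -0.0, 102.1]
wrist_force: [-0.4, -0.6, 0.3]
gripper_width: 0.0432
finger_force: 0.0
```

Emit:
{"fn": "play_rows", "kwargs": {"rows": [[0,0,-8.5,0,0,0,0.5],[0,0,-8.5,0,0,0,0.5],[0,0,-6.3,0,0,0,0.5],[0,0,0,0,0,0,0.5],[0,0,0,0,0,0,0.5],[0,0,0,0,0,0,0.5]]}}

```text
clock: 3.15
ee_pos: [0.6406, -0.0889, 0.4046]
ee_rot: [-180.0, -0.0, 124.9]
wrist_force: [-0.3, -0.1, -0.2]
gripper_width: 0.0424
finger_force: 0.0
```

Run:
```python
from h import *
s=telemetry.sense();print(s['clock'],s['qpos'],s['ee_pos'],s['ee_rot'],s['wrist_force'],s['gripper_width'])
im,P=cloud('wrist');np.savez('w.npz',im=im,P=P);save('w0.png',im)
Z=P[...,2]
from scipy import ndimage
m=(Z>.067)&(Z<.13); l,n=ndimage.label(m)
for i in range(1,n+1):
    k=l==i
    if k.sum()>60:
        q=P[k];v,u=np.nonzero(k);t=q[q[:,2]>np.percentile(q[:,2],60)-.006]
        r=cv2.minAreaRect((t[:,:2]*1000).astype(np.float32))
        w,V=np.linalg.eigh(np.cov(t[:,:2].T))
        print(k.sum(),u.mean().round(),v.mean().round(),np.median(t,0).round(4),r,np.degrees(np.arctan2(V[1,1],V[0,1])))
```

```text
3.15 [ 25.94761591  31.54255043 -36.03887338  84.50938452  19.09956919
  70.16806664  22.30072462] [ 0.64063105 -0.08893731  0.40457073] [-1.79985144e+02 -6.28128890e-03  1.24860806e+02] [-0.28129154 -0.13788834 -0.17331908] 0.042381714403323785
838 337.0 39.0 [0.6131 0.0316 0.0921] ((613.3317260742188, 32.42774963378906), (20.518095016479492, 21.083269119262695), 68.65042114257812) 146.47372512871348
534 254.0 145.0 [ 0.6072 -0.0652  0.1003] ((607.4871215820312, -65.69719696044922), (10.091741561889648, 23.713993072509766), 87.23239135742188) 177.44210014368463
793 264.0 248.0 [ 0.6613 -0.1307  0.0891] ((662.1085815429688, -132.1298065185547), (12.005021095275879, 45.36149978637695), 29.315380096435547) 119.52214142035075
103 80.0 379.0 [ 0.5923 -0.3582  0.0759] ((591.9588012695312, -358.7870788574219), (3.7725353240966797, 8.8668851852417), 68.67487335205078) 153.25347334506893
```

View pics/w0.png

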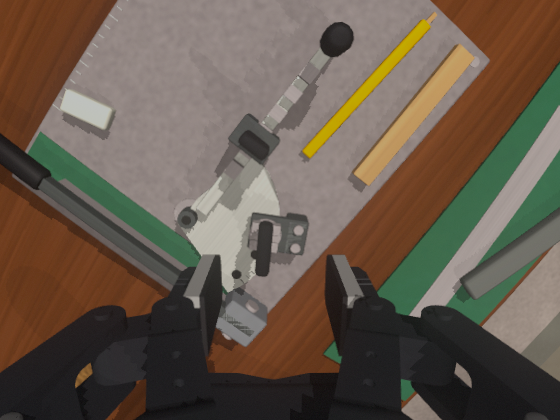

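Emit:
{"fn": "play_rows", "kwargs": {"rows": [[0,0,5.5,0,0,0,0.5],[0,0,0,-24,-1,20,0.5],[0,0,0,-24,-1.5,40,0.5],[0,0,0,0,0,40,0.5],[0,0,0,0,0,30,0.5],[0,0,0,0,0,20,0.5],[0,0,0,0,0,10,0.5],[0,0,0,0,0,6,0.5],[0,0,0,0,0,0,0.5],[0,0,0,0,0,0,0.5]]}}

```text
clock: 4.2
ee_pos: [0.6626, -0.1318, 0.2399]
ee_rot: [179.9, 0.1, 119.5]
wrist_force: [0.4, -0.1, 1.1]
gripper_width: 0.0428
finger_force: 0.0
```

```bash
cat >> h.py <<'E'
def go(x,y,z,yaw):
    "z = grasp point height; prints turn about tool z then shift in the turned frame (mm)"
    s=telemetry.sense(); dy=(yaw-s['ee_rot'][2]+180)%360-180
    T=R.from_euler('xyz',[180,0,yaw],degrees=True).as_matrix()
    print('turn z',round(-dy,2),'shift',(T.T@(np.array([x,y,z+.155])-s['ee_pos'])*1000).round(1))
E
python3 - <<'E'
from h import *
z=np.load('w.npz');P=z['P']
print(np.nanmedian(P[213:222,184:193].reshape(-1,3),0),np.nanmedian(P[216:219,187:190].reshape(-1,3),0))
go(.6621,-.1321,.083,119.4)
im=cams.read_camera('wrist')[0];save('w1.png',im)
E
```

```text
[ 0.59513759 -0.16245032  0.03806019] [ 0.59516196 -0.16221721  0.03846686]
turn z 0.1 shift [ 0.  -0.6  1.9]
```

View pics/w1.png

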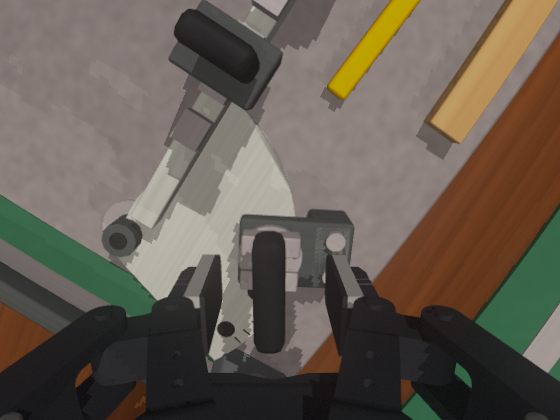

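Emit:
{"fn": "play_rows", "kwargs": {"rows": [[0,0,0,0,-0.5,2,0.5],[0,0,0,0,0,0,0],[0,0,0,0,0,0,0],[0,0,0,0,0,0,0],[0,0,0,0,0,0,0],[0,0,0,0,0,-4,0],[0,0,0,0,0,-4,0],[0,0,0,0,0,-4,0],[0,0,0,0,0,-0.5,0],[0,0,0,0,0,0,0],[0,0,0,0,0,0,0]]}}

```text
clock: 5.35
ee_pos: [0.6615, -0.1323, 0.2488]
ee_rot: [-180.0, -0.0, 119.5]
wrist_force: [1.6, -1.9, -11.5]
gripper_width: 0.0107
finger_force: 58.3
```

Emit:
{"fn": "play_rows", "kwargs": {"rows": [[0,0,0,0,0,-1.2,0],[0,0,8.3,0,0,0,0],[0,0,8.3,0,0,0,0],[0,0,8.3,0,0,0,0],[0,0,8.3,0,0,0,0],[0,0,8.3,0,0,0,0],[0,0,8.3,0,0,0,0],[0,0,8.3,0,0,0,0],[0,0,8.3,0,0,0,0],[0,0,8.3,0,0,0,0],[0,0,8.3,0,0,0,0],[0,0,8,0,0,0,0]]}}

```text
clock: 6.55
ee_pos: [0.6623, -0.1325, 0.2507]
ee_rot: [179.9, -0.1, 28.2]
wrist_force: [4.8, -4.3, -12.5]
gripper_width: 0.0111
finger_force: 58.5
```

Emit:
{"fn": "play_rows", "kwargs": {"rows": [[0,0,0,0,0,0,0],[0,0,0,0,0,0,0],[0,0,0,0,0,0,0]]}}

```text
clock: 6.85
ee_pos: [0.6623, -0.1325, 0.2507]
ee_rot: [179.9, -0.1, 28.5]
wrist_force: [4.6, -4.0, -11.3]
gripper_width: 0.0108
finger_force: 58.5
```

Emit:
{"fn": "play_rows", "kwargs": {"rows": [[0,0,0,0,0,2,0],[0,0,0,0,0,2,0],[0,0,0,0,0,0,0],[0,0,0,0,0,0,0.5],[0,0,0,0,0,0,0.5],[0,0,0,0,0,0,0.5],[0,0,0,0,0,0,0.5],[0,0,0,0,0,-10,0.5],[0,0,0,0,0,-40,0.5],[0,0,0,0,0,-50,0.5],[0,0,0,0,0,-50,0.5],[0,0,0,0,0,0,0.5]]}}

```text
clock: 8.05
ee_pos: [0.6633, -0.1321, 0.4058]
ee_rot: [179.6, -0.6, 28.5]
wrist_force: [0.2, 0.1, -0.0]
gripper_width: 0.0427
finger_force: 0.0
```

```bash
cat >> h.py <<'E'
def blobs(P):
    from scipy import ndimage
    l,n=ndimage.label((P[...,2]>.067)&(P[...,2]<.13))
    for i in range(1,n+1):
        k=l==i
        if k.sum()>150:
            q=P[k];v,u=np.nonzero(k);t=q[q[:,2]>np.percentile(q[:,2],60)-.006]
            r=cv2.minAreaRect((t[:,:2]*1000).astype(np.float32))
            print(k.sum(),int(u.mean()),int(v.mean()),'z',np.median(t[:,2]).round(4),np.round(r[0],1),np.round(r[1],1),round(r[2],1))
E
python3 - <<'E'
from h import *
im,P=cloud('wrist');save('w2.png',im);blobs(P);go(.6075,-.0657,.087,-3)
E
```

```text
651 551 155 z 0.0867 [ 805.7 -324. ] [31.7 12.3] 24.3
868 62 153 z 0.0919 [614.4  32.2] [21.7 19.6] 54.5
870 270 199 z 0.0966 [ 663.  -132.8] [45.4 11.5] 28.7
567 165 218 z 0.1003 [608.1 -65.9] [10.3 23.7] 87.3
197 462 374 z 0.0878 [ 597.6 -380.6] [30.9  9. ] 72.2
turn z 31.51 shift [-58.5 -63.4 159.9]
```

View pics/w2.png

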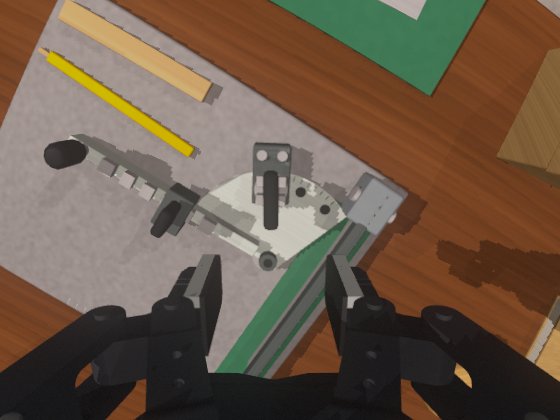

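Emit:
{"fn": "play_rows", "kwargs": {"rows": [[0,0,7.9,0,0,0,0.4],[0,0,7.9,0,0,0,0.4],[0,0,7.9,0,0,0,0.4],[0,0,7.6,0,0,0,0.4],[0,0,0,-29,-32,0,0.4],[0,0,0,-29,-31.5,0,0.4],[0,0,0,0,0,50,0.4],[0,0,0,0,0,50,0.4],[0,0,0,0,0,30,0.4],[0,0,0,0,0,15,0.4],[0,0,0,0,0,8,0.4],[0,0,0,0,0,0,0.4]]}}

```text
clock: 9.3
ee_pos: [0.6064, -0.0658, 0.2423]
ee_rot: [180.0, 0.1, -2.8]
wrist_force: [0.5, 0.1, 0.4]
gripper_width: 0.034
finger_force: 0.0
```

Run:
```python
from h import *
im,P=cloud('wrist');save('w3.png',im);go(.6078,-.0658,.087,-2.9)
```

```text
turn z 0.11 shift [ 0.9 -0.1  1.4]
```

View pics/w3.png

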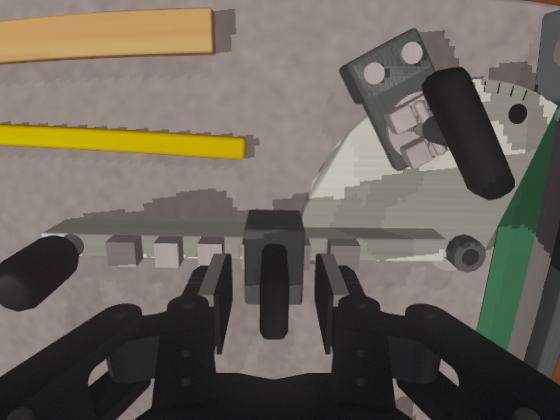

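Emit:
{"fn": "play_rows", "kwargs": {"rows": [[0,0,0,1,0,0,0],[0,0,0,0,0,0,0],[0,0,0,0,0,0,0],[0,0,0,0,0,0,0],[0,0,0,0,0,-5,0],[0,0,0,0,0,-5,0],[0,0,0,0,0,-4.5,0],[0,0,0,0,0,0,0],[0,0,0,0,0,0,0]]}}

```text
clock: 10.25
ee_pos: [0.6079, -0.0659, 0.258]
ee_rot: [180.0, -0.0, -2.8]
wrist_force: [1.9, 0.0, -2.3]
gripper_width: 0.0092
finger_force: 58.9
```

Emit:
{"fn": "play_rows", "kwargs": {"rows": [[0,0,0,0,-4,0,0],[0,0,0,0,-4,0,0],[0,0,0,0,-4,0,0],[0,0,0,0,-4,0,0],[0,0,0,0,-4,0,0],[0,0,0,0,0,0,0],[0,0,0,0,0,0,0]]}}

```text
clock: 10.95
ee_pos: [0.6088, -0.0453, 0.2579]
ee_rot: [-180.0, 0.0, -2.7]
wrist_force: [1.2, 0.9, -3.3]
gripper_width: 0.0091
finger_force: 58.8
```

Moved 20.6 mm; lower, release, look.

Emit:
{"fn": "play_rows", "kwargs": {"rows": [[0,0,0,0,0.4,5,0],[0,0,0,0,0,5,0],[0,0,0,0,0,4,0],[0,0,0,0,0,0,0],[0,0,0,0,0,0,0.4],[0,0,0,0,0,0,0.4],[0,0,0,0,0,0,0.4],[0,0,0,0,0,-20,0.4],[0,0,0,0,0,-50,0.4],[0,0,0,0,0,-50,0.4],[0,0,0,0,0,-30,0.4],[0,0,0,0,0,0,0.4]]}}

```text
clock: 12.15
ee_pos: [0.6099, -0.0465, 0.399]
ee_rot: [-180.0, -0.5, -2.8]
wrist_force: [-0.1, -0.3, -0.3]
gripper_width: 0.0342
finger_force: 0.0
```

Run:
```python
from h import *
im,P=cloud('wrist');blobs(P);go(.6135,.0322,.075,-3)
save('w4.png',im)
g=cv2.cvtColor(im,cv2.COLOR_RGB2GRAY)
```

```text
1230 386 124 z 0.0965 [ 662.2 -132.8] [46.1 13.2] 27.6
507 273 200 z 0.1003 [609.  -46.4] [ 9.8 23.4] 87.1
740 173 197 z 0.0921 [613.   32.9] [20.4 20.4] 64.5
turn z 0.2 shift [ 1.000e-01 -7.880e+01  1.662e+02]
```

View pics/w4.png

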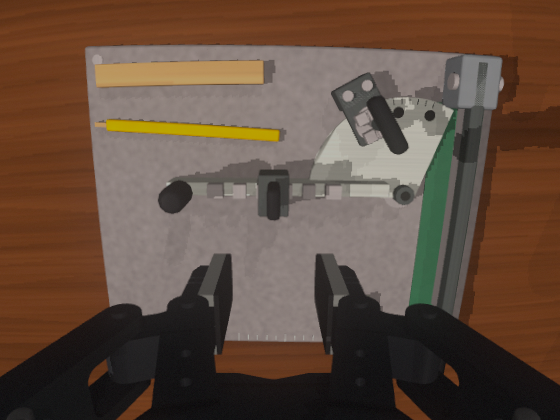

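Emit:
{"fn": "play_rows", "kwargs": {"rows": [[0,0,0,-0.5,-39.7,0,0.42],[0,0,0,0,-39.6,0,0.42],[0,0,-8.3,0,0,0,0.42],[0,0,-8.3,0,0,0,0.42],[0,0,-8.3,0,0,0,0.42],[0,0,-8.3,0,0,0,0.42],[0,0,-8.3,0,0,0,0.42],[0,0,-8.3,0,0,0,0.42],[0,0,-8.3,0,0,0,0.42],[0,0,-8.3,0,0,0,0.42],[0,0,-8.3,0,0,0,0.42],[0,0,-8.3,0,0,0,0.42]]}}

```text
clock: 13.4
ee_pos: [0.6117, 0.0327, 0.3919]
ee_rot: [-179.8, 0.0, 80.6]
wrist_force: [-0.2, 0.4, -0.8]
gripper_width: 0.0358
finger_force: 0.0
```

Emit:
{"fn": "play_rows", "kwargs": {"rows": [[0,0,-6.8,0,0,0,0.42],[0,0,0,0,0,40,0.42],[0,0,0,0,0,40,0.42],[0,0,0,0,0,0,0.42],[0,0,0,0,0,0,0.42]]}}

```text
clock: 13.9
ee_pos: [0.6118, 0.0328, 0.3131]
ee_rot: [-179.8, 0.0, 87.0]
wrist_force: [0.6, 0.5, 0.9]
gripper_width: 0.0357
finger_force: 0.0
```

Run:
```python
from h import *
im,P=cloud('wrist');blobs(P);go(.6132,.0327,.078,87);print(telemetry.sense()['qpos'])
```

```text
1462 275 226 z 0.092 [612.9  34.1] [21.4 20.5] 4.3
1676 274 351 z 0.0992 [608.1 -45.1] [10.8 23.8] 84.4
turn z 0.02 shift [-0.3  0.7 81.7]
[  7.27933204  30.65513811 -22.45870574  96.43088329  13.63141085
  55.61686321 -23.06891229]
```

Emit:
{"fn": "play_rows", "kwargs": {"rows": [[0,0,0,0,1,40,0.42],[0,0,0,0,0,25,0.42],[0,0,0,0,0,15,0.42],[0,0,0,0,0,0,0.31],[0,0,0,0,0,0,0.31],[0,0,0,0,0,0,0.31]]}}

```text
clock: 14.55
ee_pos: [0.614, 0.033, 0.2358]
ee_rot: [179.8, -0.0, 87.0]
wrist_force: [-0.3, -0.3, 0.2]
gripper_width: 0.0264
finger_force: 0.0
```

Emit:
{"fn": "play_rows", "kwargs": {"rows": [[0,0,-2.5,0,0,0,0.31],[0,0,0,0,-17.4,0,0.31],[0,0,-5,0,0,0,0.31],[0,0,0,0,-17.4,0,0.31],[0,0,-5,0,0,0,0.31],[0,0,0,0,-17.4,0,0.31],[0,0,-5,0,0,0,0.31],[0,0,0,0,-17.4,0,0.31],[0,0,-5,0,0,0,0.31],[0,0,0,0,-17.4,0,0.31],[0,0,-5,0,0,0,0.31]]}}

```text
clock: 15.65
ee_pos: [0.5271, 0.0181, 0.2352]
ee_rot: [180.0, 0.1, 114.5]
wrist_force: [-0.2, 0.1, 0.7]
gripper_width: 0.027
finger_force: 0.0
```

Emit:
{"fn": "play_rows", "kwargs": {"rows": [[0,0,0,0,-17.4,0,0.31],[0,0,-5,0,0,0,0.31],[0,0,0,0,-17.4,0,0.31],[0,0,-5,0,0,0,0.31],[0,0,0,0,-17.4,0,0.31],[0,0,-5,0,0,0,0.31],[0,0,0,0,-17.4,0,0.31],[0,0,-2.5,0,0,0,0.31],[0,0,0,0,0,0,0.31],[0,0,0,0,0,0,0.31]]}}

```text
clock: 16.65
ee_pos: [0.4698, -0.0183, 0.2347]
ee_rot: [180.0, 0.1, 131.9]
wrist_force: [-1.2, -1.3, 0.3]
gripper_width: 0.0268
finger_force: 0.6
```

Emit:
{"fn": "play_rows", "kwargs": {"rows": [[0,0,0,0,0,0,0.2],[0,0,0,0,0,0,0.2],[0,0,0,0,0,0,0.2],[0,0,0,0,0,0,0.45],[0,0,0,0,0,0,0.45],[0,0,0,0,0,0,0.45],[0,0,0,0,0,-40,0.45],[0,0,0,0,0,-50,0.45],[0,0,0,0,0,-50,0.45],[0,0,0,0,0,-30,0.45],[0,0,0,0,0,0,0.45],[0,0,0,0,0,0,0.45]]}}

```text
clock: 17.85
ee_pos: [0.4692, -0.0182, 0.4042]
ee_rot: [180.0, 0.1, 132.0]
wrist_force: [0.3, 0.2, -0.6]
gripper_width: 0.0383
finger_force: 0.0
```

Run:
```python
from h import *
im,P=cloud('wrist');blobs(P);save('w5.png',im);print(telemetry.sense()['qpos'],telemetry.sense()['ee_pos'])
go(.6621,-.1325,.088,28.8)
go(.6621,-.1325,.088,208.8)
im,P=cloud('top');blobs(P)
```

```text
682 274 182 z 0.092 [466.  -12.2] [20.8 20.6] 26.7
738 273 276 z 0.1001 [518.6 -71.2] [22.8 10.3] 38.2
[ 30.51573613  15.4024484  -42.01113704 108.5327703   11.79465662
  60.47832192  25.65810763] [ 0.46893216 -0.01836482  0.40321329]
turn z 103.2 shift [114.3 193.1 160.2]
turn z -76.8 shift [-114.3 -193.1  160.2]
2653 425 107 z 0.1043 [ 865.8 -420.2] [128.9 208.3] 6.0
652 423 208 z 0.0888 [ 579.1 -394. ] [72.1 74.1] 25.6
155 117 217 z 0.0705 [576.  434.1] [38.7 36.9] 25.9
315 435 266 z 0.0945 [ 423.1 -418.1] [46.3 45. ] 88.5
501 284 411 z 0.1099 [64.2 -3.7] [113.9  26.9] 88.2
```

View pics/w5.png

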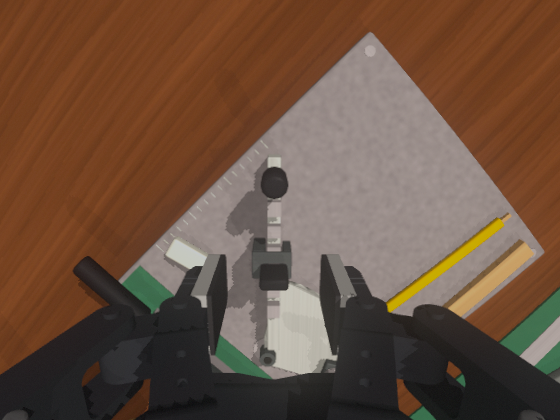

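Emit:
{"fn": "play_rows", "kwargs": {"rows": [[0,0,8.5,0,0,0,0.45],[0,0,8.5,0,0,0,0.45],[0,0,8.5,0,0,0,0.45],[0,0,8.5,0,0,0,0.45],[0,0,8.5,0,0,0,0.45],[0,0,8.5,0,0,0,0.45],[0,0,8.5,0,0,0,0.45],[0,0,8.5,0,0,0,0.45],[0,0,8.5,0,0,0,0.45],[0,0,8.5,0,0,0,0.45],[0,0,8.5,0,0,0,0.45],[0,0,8.5,0,0,0,0.45]]}}

```text
clock: 19.15
ee_pos: [0.4689, -0.0182, 0.4023]
ee_rot: [-179.9, 0.2, 29.7]
wrist_force: [0.3, 0.5, 0.7]
gripper_width: 0.0382
finger_force: 0.0
```

Emit:
{"fn": "play_rows", "kwargs": {"rows": [[0,0,1.2,0,0,0,0.45],[0,0,0,22.8,38.6,0,0.45],[0,0,0,22.8,38.6,0,0.45],[0,0,0,22.8,38.6,0,0.45],[0,0,0,22.8,38.6,0,0.45],[0,0,0,22.8,38.6,0,0.45],[0,0,0,0,0,50,0.45],[0,0,0,0,0,50,0.45],[0,0,0,0,0,20,0.45],[0,0,0,0,0,0,0.45],[0,0,0,0,0,0,0.45]]}}

```text
clock: 20.25
ee_pos: [0.6623, -0.1322, 0.2837]
ee_rot: [-180.0, 0.0, 28.9]
wrist_force: [-0.4, 0.5, 1.6]
gripper_width: 0.0382
finger_force: 0.0
```

Run:
```python
from h import *
im,P=cloud('wrist');blobs(P);print(telemetry.sense()['qpos'])
go(.6621,-.1325,.088,28.8)
```

```text
2495 275 253 z 0.0967 [ 663.1 -133. ] [45.6 11.8] 28.5
801 213 274 z 0.1245 [ 650.5 -108.9] [22.6 13.9] 28.6
814 333 274 z 0.1251 [ 674.6 -148.9] [14.1 22.6] 80.9
[ 18.08823053  37.03616172 -18.05267063  88.61689972  12.956058
  56.32189022 -64.84042031]
turn z 0.11 shift [-0.7 -0.1 42.1]
```

Emit:
{"fn": "play_rows", "kwargs": {"rows": [[0,0,0,0,0,30,0.45],[0,0,0,0,0,11,0.45],[0,0,0,0,0,0,0.45],[0,0,0,0,0,0,0],[0,0,0,0,0,0,0],[0,0,0,0,0,0,0],[0,0,0,0,0,0,0],[0,0,0,0,0,0,0]]}}

```text
clock: 21.1
ee_pos: [0.6628, -0.1325, 0.2445]
ee_rot: [179.9, -0.1, 28.8]
wrist_force: [-0.9, -1.6, 6.5]
gripper_width: 0.011
finger_force: 60.2
```

Emit:
{"fn": "play_rows", "kwargs": {"rows": [[0,0,0,0,0,-2.5,0],[0,0,0,0,0,-2.7,0],[0,0,0,0,0,0,0],[0,0,0,0,0,0,0]]}}

```text
clock: 21.5
ee_pos: [0.6626, -0.1326, 0.2475]
ee_rot: [180.0, -0.1, 28.8]
wrist_force: [6.4, -1.4, -10.4]
gripper_width: 0.0107
finger_force: 58.5
```

Emit:
{"fn": "play_rows", "kwargs": {"rows": [[0,0,0,0,0,-1.2,0],[0,0,-8.3,0,0,0,0],[0,0,-8.3,0,0,0,0],[0,0,-8.3,0,0,0,0],[0,0,-8.3,0,0,0,0],[0,0,-8.3,0,0,0,0],[0,0,-8.3,0,0,0,0],[0,0,-8.3,0,0,0,0],[0,0,-8.3,0,0,0,0],[0,0,-8.3,0,0,0,0],[0,0,-8.3,0,0,0,0],[0,0,-7.6,0,0,0,0]]}}

```text
clock: 22.7
ee_pos: [0.6616, -0.1323, 0.2478]
ee_rot: [-179.9, -0.1, 119.8]
wrist_force: [1.2, 1.2, -11.0]
gripper_width: 0.0112
finger_force: 58.6
```

Emit:
{"fn": "play_rows", "kwargs": {"rows": [[0,0,0,0,0,0,0],[0,0,0,0,0,0,0],[0,0,0,0,0,3,0],[0,0,0,0,0,3,0],[0,0,0,0,0,3,0],[0,0,0,0,0,3,0],[0,0,0,0,0,0,0],[0,0,0,0,0,0,0]]}}

```text
clock: 23.5
ee_pos: [0.6618, -0.1322, 0.2374]
ee_rot: [-179.9, -0.0, 119.4]
wrist_force: [-4.8, 2.2, -5.1]
gripper_width: 0.0108
finger_force: 59.5
```

Emit:
{"fn": "play_rows", "kwargs": {"rows": [[0,0,0,0,0,0,0.5],[0,0,0,0,0,0,0.5],[0,0,0,0,0,0,0.5],[0,0,0,0,0,0,0.5],[0,0,0,0,0,-20,0.5],[0,0,0,0,0,-50,0.5],[0,0,0,0,0,-50,0.5],[0,0,0,0,0,-50,0.5],[0,0,0,0,0,0,0.5],[0,0,0,0,0,0,0.5]]}}

```text
clock: 24.5
ee_pos: [0.6625, -0.1322, 0.4091]
ee_rot: [179.8, 0.1, 119.4]
wrist_force: [-0.1, -0.5, -0.4]
gripper_width: 0.0427
finger_force: 0.0
```

Run:
```python
from h import *
im,P=cloud('wrist');blobs(P);save('w6.png',im)
z=np.load('w.npz')['P'];blobs(z)
```

```text
841 141 28 z 0.1002 [519.6 -72. ] [23.7 10.4] 42.5
837 271 189 z 0.0892 [ 662.2 -132.2] [11.3 45.4] 29.4
196 83 374 z 0.088 [ 592.  -380.9] [38.5  9. ] 75.3
838 336 38 z 0.0921 [613.3  32.4] [20.5 21.1] 68.7
534 254 144 z 0.1003 [607.5 -65.7] [10.1 23.7] 87.2
793 264 247 z 0.0891 [ 662.1 -132.1] [12.  45.4] 29.3
```

View pics/w6.png

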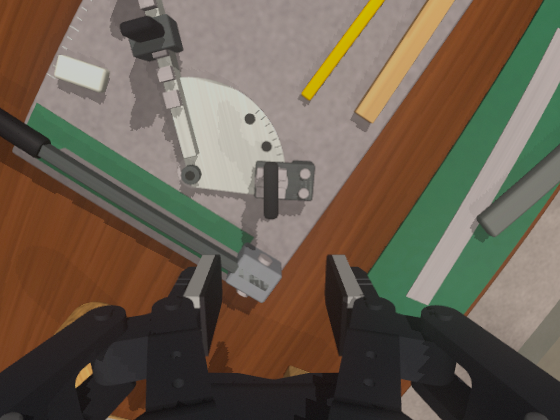

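The picture shows the tee back in line with its slot at (270,190), with its top at the starting height of 89 mm. The other two index holes, at (250,119) and (266,146), are open. The tab top, at (141,28), is also at its starting height. Handing in.

```bash
python3 -c "
from cell import workorder;print(workorder.close_job())"
```

```text
the job is handed in; nothing more can be done
None
```

I handed the job in at about 24.5 s of the 72 s: by the camera, the fence is locked at 45° with the plunger home, and the stop is about 19.4 mm (one notch) nearer the free end with its tab down. The hand-in gave no verdict.

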